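# Swap-out of a full silver-dust cartridge

### The job

The red-capped filter cartridge on the bench dust collector is full of silver dust. Pinch its two sprung side tabs together to unlatch it, lift it straight out of its socket, and set it down upright inside the blue return tray without dropping it, then let go. Leave the green-capped cartridge snapped in its socket.

Things in the scene. Friction and masses are not known exactly. Their poses are not given: they have to be found in the camera images.
- spent_grip (a point): Full cartridge, RED cap, about 0.2 kg, snapped into either socket of the low grey dust collector. Point: on its upright centre line midway between the tabs, 56 mm above its flat underside, 28 mm below the cap's top, 26 mm above the collector's flat top. z up; tabs on the +x and -x sides, 52 mm over their outer faces, 40 mm when pinched. Body 52 (x) by 44 (y) mm; 30 mm of it sits in the socket.
- spent_tab_a (a joint): One sprung red tab, on the cartridge's +x side: travel inward in m, 0 = relaxed and latched, 0.006 = fully in, at its stop. Its spring pushes back with 1 N (relaxed) to 5 N (fully in); the cartridge can be lifted only while both tabs are pressed in (5 mm or more). Its pad is 30 mm wide (y), from 20 mm below to 16 mm above the cartridge's point.
- spent_tab_b (a joint): The other sprung red tab, on the cartridge's -x side: travel inward in m, 0 = relaxed and latched, 0.006 = fully in, at its stop. Its spring pushes back with 1 N (relaxed) to 5 N (fully in); the cartridge can be lifted only while both tabs are pressed in (5 mm or more). Its pad is 30 mm wide (y), from 20 mm below to 16 mm above the cartridge's point.
- fresh_grip (a point): Cartridge to be left alone: as the other, but with a GREEN cap and tabs, in the collector's other socket; same point and axes. The collector is fixed, 130 mm (along cartridge x) by 220 mm, 50 mm high; its sockets are 100 mm apart along cartridge y; a round fan housing 56 mm high lies along its +x side, from 84 to 140 mm from the socket line.
- tray: Return tray: blue open plastic box fixed to the bench, 170 mm (x) by 190 mm (y) outside, 30 mm high, walls 6 mm, inner floor 6 mm above the bench. Origin at the centre of its underside; z up. It stands to the left or the right of the collector.

How it is judged:
By the outcome, as a careful person would: the job done as asked, in the order asked, and still so for the second after the job is handed in, with the robot touching nothing.
It also fails if it takes over 38 s, if anything falls off the work surface, if the arm or the gripper's body presses on something with over 40 N, if the wrist force passes 120 N, or if a joint passes its speed limit or range.

### The arm

A 6-joint arm with a two-finger parallel gripper is mounted at the origin on the work surface. World frame = base frame: x ahead of the robot, y to its left, z up, the work surface at z = 0. Lengths are in m, angles in rad, forces in N, time in s.
With the tool pointing down it reaches from about 0.375 to 0.925 m from the base axis. Payload 5.7 kg.
Tool frame: the origin (TCP) lies at the very end of the fingers, on their centre line; the grasp point (between the pads) lies env.grasp_offset behind it (env.grasp_offset is the distance from the TCP to the grasp point, in m); z points along the fingers, y is the line along which they close (so a half turn about z gives the same grasp; the last joint's range is limited). The gripper opens to 85 mm and grips with 20 to 120 N. Pads are 22 mm wide; open, the fingers measure 114 mm over their backs; the gripper's body (76 mm by 85 mm) begins 54 mm behind the grasp point. The pads swing forward as they close: fully open they stand 13 mm farther back than shut.
Start: joints at [-1.279, 0.359, 1.51, -0, 1.272, -0.115], TCP at [0.237, -0.551, 0.211] pointing down, gripper open.
Joint ranges: [-2.97, 2.97], [-1.01, 2.36], [0.21, 2.38], [-0.96, 4.11], [0.2, 2.71], [-2.98, 2.98]. Speed limits (rad/s): [2.39, 2.39, 3.14, 3.14, 3.14, 3.14].

### API

Orientations are given as a rotation vector (axis times angle).
In Python, from cell import status, capture, hand_in, env gives the robot as it stands.
- The arm moves only by the tool carry_out, never from a script. Its argument "targets" is a list that holds one entry, the list of rows, each a list of 5 numbers: the shift along the world's x, y, z in m, then the turn about the world's z in rad, then the opening, from -1 (shut) to 1 (fully open). In form: [[[tx, ty, tz, twist, hand], ...]]. A call has 1 to 8 rows; each row is the pose to reach, as a shift and turn from the pose commanded when the call began; what a row does not reach only later rows make up. A row lasts 1/12 s, in which the tool goes at most 41.7 mm and 7.16 degrees, less where a joint would pass 70% of its speed; a pose out of reach is approached as far as the arm can. A call with a gripper value outside its range is refused whole. The fingers move at their own pace and stop on an object; "squeeze" is the grip in N (left out, the last holds). Time passes only in rows, so rows that repeat a pose let the fingers close. It gives the time, the measured TCP pose, the force, the opening and the grip force at its end, in the units of the state.
- status.get_obs(): the state, without advancing time (a new reading comes with each control period).
- capture(name): name is "scene" or "top" or "wrist"; returns a dict with "image" (420x560x3 uint8, blue, green, red), "depth" (420x560 float32, m along the optical axis (not along the pixel's ray), 0 where there is no reading), "camera_matrix" (3x3 intrinsics, pixels), "distortion" ([k1, k2, p1, p2, k3] as OpenCV has them; the pictures are not rectified), "position" and "orientation" of the camera in the world. Camera axes: x right, y down, z forward; pixel columns grow to the right and rows downward; lengths in m; the calibration is good to about 2 mm. A picture is of the moment at which its call begins.
- hand_in(): hands the job in; it is judged then, once.
The state is a dict: "time_s": time; "joint_positions": joint angles; "joint_velocities": joint speeds; "joint_efforts": joint torques, N m; "eef_pos": TCP position; "orientation": TCP orientation; "ft_force": force on the tool from outside, world axes, zero at the start; "wrist_torque": the same for the moment, N m; "opening": finger opening in m; "grip_force": force on a finger pad.
Only numpy, scipy, OpenCV 4.12 (cv2) and the standard library are available. Lean on these libraries where they do the work, as an engineer would, in place of code of your own. Each camera call takes 0.05 s, during which the arm holds its last target. There are 200 camera calls.

## Working session

There is one attempt and no reset: what is moved stays moved. The work goes in short steps, Python scripts to look and compute and a tool call to move; the robot and the scene stay as the last step left them, time stands still between calls to the robot, and variables do not carry over. Pictures are saved under pics/ and viewed, at most 10 in all, crops included, and the job is handed in when it is done.

Besides the shell and the picture viewer there is one more tool, called after "Request:" by a JSON object that holds its "op" and its "data". carry_out: Moves the arm, as the interface text tells. Its arguments: {"type":"object","properties":{"targets":{"type":"array"},"squeeze":{"type":"number"}},"required":["targets"]}

```bash
mkdir -p pics; ls
cat > h.py <<'E'
import cv2,numpy as np
from cell import status,capture,env
from scipy.spatial.transform import Rotation as R
def rot(o):
    o=np.array(o,float)
    return o if o.shape==(3,3) else (R.from_rotvec(o).as_matrix() if o.size==3 else R.from_quat(o).as_matrix())
def ray(c,uv,z):
    "cast pixels onto world plane z"
    p=cv2.undistortPoints(np.float64(uv).reshape(-1,1,2),c["camera_matrix"],np.array(c["distortion"])).reshape(-1,2)
    d=np.c_[p,np.ones(len(p))]@rot(c["orientation"]).T; o=np.array(c["position"])
    return o+d*((z-o[2])/d[:,2])[:,None]
def pts(c,mask):
    "depth points in world"
    v,u=np.nonzero(mask&(c["depth"]>0)); 
    p=cv2.undistortPoints(np.float64(np.c_[u,v]).reshape(-1,1,2),c["camera_matrix"],np.array(c["distortion"])).reshape(-1,2)
    return (np.c_[p,np.ones(len(p))]*c["depth"][v,u][:,None])@rot(c["orientation"]).T+np.array(c["position"])
def hue(c,name):
    h=cv2.cvtColor(c["image"],cv2.COLOR_BGR2HSV); H,S,V=h[...,0].astype(int),h[...,1],h[...,2]
    s=(S>110)&(V>50)
    return s&{"red":(H<8)|(H>172),"green":(H>45)&(H<85),"blue":(H>95)&(H<130)}[name]
E
python3 - <<'E'
from h import *
print(env.grasp_offset, status.get_obs())
ims=[]
for n in("top","scene"):
    c=capture(n); ims.append(c["image"]); print(n,c["position"],c["orientation"])
    for k in("red","green","blue"):
        m=hue(c,k); p=pts(c,m)
        if len(p): print(k,len(p),np.percentile(p,[2,50,98],axis=0).round(3).tolist())
    cv2.imwrite(f"pics/{n}0.png",c["image"])
E
```

```text
pics
0.0187 {'time_s': 0.0, 'joint_positions': array([-1.27912810e+00,  3.59503781e-01,  1.51145765e+00,  1.49652971e-05,
        1.27252909e+00, -1.15091817e-01]), 'joint_velocities': array([7.19426957e-04, 5.35717037e-04, 2.37494015e-05, 7.26958152e-04,
       1.41609803e-03, 1.36496101e-03]), 'joint_efforts': array([-1.95052166e-04, -5.27620697e+01, -2.78622329e+01, -3.54460699e-04,
        1.32691945e-02, -1.57128966e-05]), 'eef_pos': array([ 0.23716933, -0.55032784,  0.21034478]), 'orientation': array([-3.07499143e+00, -6.34152626e-01,  2.40338904e-04]), 'ft_force': array([-0.12139377,  0.17198792,  0.30000289]), 'wrist_torque': array([ 0.00672584, -0.03517679,  0.04656498]), 'grip_force': 0.0, 'opening': 0.08558669127603104}
top [0.40172412 0.00813826 0.91141132] [-2.16192374  2.10699013 -0.17069959]
red 926 [[0.52, 0.197, 0.05], [0.544, 0.219, 0.103], [0.571, 0.248, 0.107]]
green 812 [[0.511, 0.098, 0.053], [0.535, 0.12, 0.104], [0.56, 0.142, 0.107]]
blue 10605 [[0.485, -0.247, 0.004], [0.571, -0.155, 0.007], [0.656, -0.059, 0.032]]
scene [0.81872326 0.28695284 0.7958539 ] [-1.0276839  -2.65737431  0.72246165]
red 1547 [[0.521, -0.706, 0.036], [0.552, 0.216, 0.101], [0.583, 0.241, 0.106]]
green 905 [[0.512, 0.099, 0.07], [0.539, 0.121, 0.103], [0.562, 0.142, 0.105]]
blue 9744 [[0.486, -0.249, 0.002], [0.572, -0.154, 0.005], [0.655, -0.052, 0.03]]
```

View pics/top0.png

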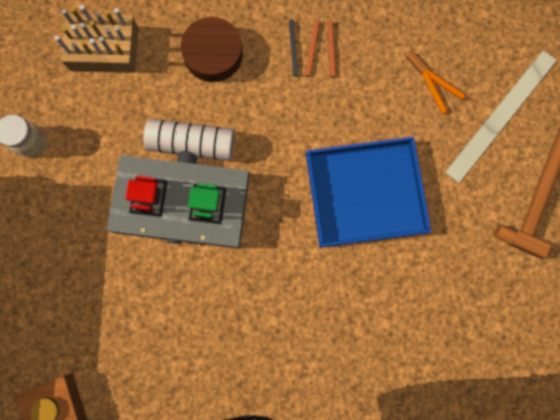

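View pics/scene0.png

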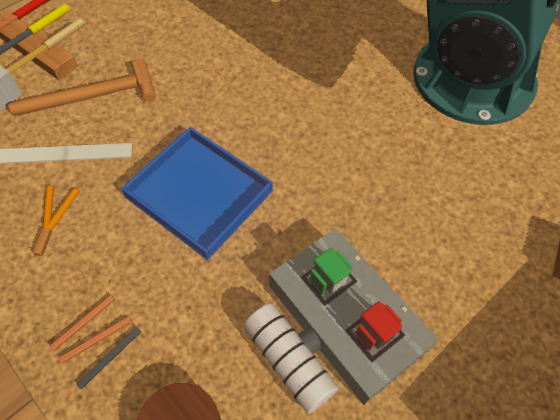

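The top view shows the red cap at about (143,190), the green cap at about (205,200) and the tray centre at about (368,192). The scene view agrees, with the red cap at about (380,322). Cap heights of about 0.105 m match the 0.104 m expected, and the red–green spacing of about 0.1 m gives a collector yaw of about -5°. I'm moving above the red cap and turning so the fingers close along cartridge x.

Request:
{"op": "carry_out", "data": {"targets": [[[0.04,0.1,0.01,0.12,1],[0.08,0.2,0.02,0.24,1],[0.1,0.25,0.03,0.36,1],[0.115,0.29,0.03,0.48,1],[0.13,0.33,0.03,0.6,1],[0.145,0.365,0.03,0.72,1],[0.16,0.4,0.03,0.84,1],[0.175,0.44,0.03,0.96,1]]]}}

```text
time_s: 0.77
eef_pos: [0.3603, -0.2403, 0.2363]
orientation: [-2.431, -1.99, -0.0]
ft_force: [1.7, 0.3, 0.3]
opening: 0.0856
grip_force: 0.0
```

Run:
```python
from h import *
s=status.get_obs(); print(s["time_s"],s["eef_pos"],s["orientation"],s["joint_positions"])
c=capture("top")
for k in("red","green","blue"):
    m=hue(c,k).astype(np.uint8); cs,_=cv2.findContours(m,0,2); q=max(cs,key=cv2.contourArea)
    r=ray(c,q.reshape(-1,2),0.104 if k!="blue" else 0.03)[:,:2]
    b=cv2.minAreaRect(np.float32(r*1000)); print(k,b)
```

```text
0.7667 [ 0.36033514 -0.24028483  0.23633112] [-2.43067038e+00 -1.99019438e+00 -9.66887535e-05] [-7.47951333e-01  8.75356984e-02  1.81186523e+00  7.75446979e-05
  1.24227356e+00 -5.49360443e-01]
red ((543.1344604492188, 218.78509521484375), (48.7653923034668, 54.34037780761719), 83.82992553710938)
green ((538.7070922851562, 119.7532958984375), (46.18766784667969, 42.047386169433594), 83.60031127929688)
blue ((568.6959838867188, -151.22747802734375), (168.61572265625, 190.17352294921875), 9.09541130065918)
```

Request:
{"op": "carry_out", "data": {"targets": [[[0.18,0.45,0.0,0.09,1],[0.18,0.45,0.0,0.09,1],[0.18,0.45,0.0,0.09,1],[0.18,0.45,0.0,0.09,1],[0.18,0.45,0.0,0.09,1],[0.18,0.45,0.0,0.09,1],[0.18,0.45,0.0,0.09,1],[0.18,0.45,0.0,0.09,1]]]}}

```text
time_s: 1.48
eef_pos: [0.4842, 0.0691, 0.2361]
orientation: [-2.345, -2.091, 0.001]
ft_force: [-0.7, -0.7, -0.0]
opening: 0.0853
grip_force: 0.0
```

Request:
{"op": "carry_out", "data": {"targets": [[[0.04,0.1,0.0,0,1],[0.058,0.145,0.0,0,1],[0.058,0.145,0,0,1],[0.058,0.145,0,0,1],[0.058,0.145,0,0,1],[0.058,0.145,0,0,1],[0.058,0.145,0,0,1]]]}}

```text
time_s: 2.07
eef_pos: [0.5413, 0.2115, 0.2356]
orientation: [-2.344, -2.091, 0.003]
ft_force: [-0.3, 0.1, -1.6]
opening: 0.0857
grip_force: 0.0
```

Run:
```python
from h import *
s=status.get_obs(); print(s["time_s"],s["eef_pos"],s["orientation"])
o=s["orientation"]; print("tooly deg",np.degrees(2*np.arctan2(o[1],o[0]))-90)
c=capture("wrist"); print(c["position"]); cv2.imwrite("pics/w1.png",c["image"])
for k in("red","green"):
    m=hue(c,k).astype(np.uint8); p=pts(c,m>0); print(k,len(p), np.percentile(p,[2,50,98],axis=0).round(3).tolist())
    t=p[p[:,2]>.1]; b=cv2.minAreaRect(np.float32(t[:,:2]*1000)); print("depth top",b, np.median(t[:,2]))
    lo=p[(p[:,2]<.088)&(p[:,2]>.055)]
    if len(lo)>20: print("tabs",len(lo),np.percentile(lo,[2,50,98],axis=0).round(3).tolist())
```

```text
2.0667 [0.54128521 0.21146128 0.23560798] [-2.3438598  -2.09119535  0.00327739]
tooly deg -366.521215463514
[0.55070746 0.29053792 0.39874357]
red 1872 [[0.522, 0.195, 0.051], [0.547, 0.221, 0.104], [0.573, 0.242, 0.106]]
depth top ((546.4654541015625, 220.13616943359375), (45.73379898071289, 33.844993591308594), 84.58829498291016) 0.10433188064557392
tabs 104 [[0.523, 0.207, 0.062], [0.566, 0.228, 0.074], [0.573, 0.237, 0.088]]
green 1452 [[0.513, 0.098, 0.06], [0.537, 0.124, 0.104], [0.563, 0.143, 0.106]]
depth top ((536.4862060546875, 120.59237670898438), (46.03952407836914, 32.877967834472656), 84.56856536865234) 0.10439421952002736
tabs 127 [[0.513, 0.112, 0.061], [0.517, 0.133, 0.077], [0.564, 0.138, 0.087]]
```

View pics/w1.png

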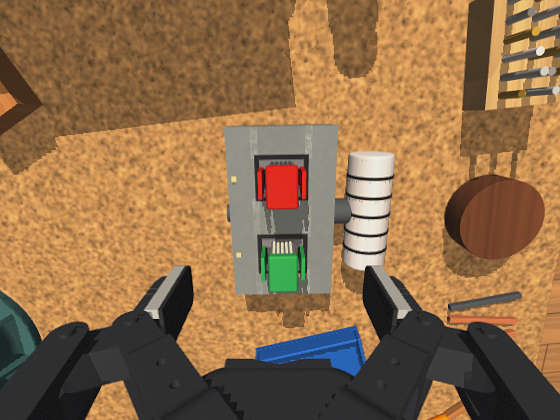

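The wrist view shows the red cap at about (282,187) with its tabs on the left and right, and the green cap at about (283,270). The red centre is about (0.547, 0.220), the top is at 0.104 and the yaw is -5.5°. I'm aligning and descending partway.

Request:
{"op": "carry_out", "data": {"targets": [[[0.006,0.009,-0.03,0.015,1],[0.006,0.009,-0.06,0.015,1],[0.006,0.009,-0.08,0.015,1],[0.006,0.009,-0.09,0.015,1],[0.006,0.009,-0.09,0.015,1],[0.006,0.009,-0.09,0.015,1],[0.006,0.009,-0.09,0.015,1],[0.006,0.009,-0.09,0.015,1]]]}}

```text
time_s: 2.78
eef_pos: [0.5493, 0.2213, 0.1481]
orientation: [2.328, 2.107, 0.004]
ft_force: [0.3, 0.4, 0.0]
opening: 0.0856
grip_force: 0.0
```

Run:
```python
from h import *
s=status.get_obs(); print(s["time_s"],s["eef_pos"],s["orientation"])
o=s["orientation"]; print("tooly deg",np.degrees(2*np.arctan2(o[1],o[0]))-90)
c=capture("wrist"); print(c["position"]); cv2.imwrite("pics/w2.png",c["image"])
for k in("red",):
    m=hue(c,k).astype(np.uint8); p=pts(c,m>0); print(k,len(p), np.percentile(p,[1,50,99],axis=0).round(4).tolist())
    t=p[p[:,2]>.1]; b=cv2.minAreaRect(np.float32(t[:,:2]*1000)); print("depth top",b, np.median(t[:,2]))
    lo=p[(p[:,2]<.09)&(p[:,2]>.055)]
    for h in (lo[lo[:,0]<.547],lo[lo[:,0]>.547]):
        if len(h)>20: print("tab",len(h),np.percentile(h,[2,50,98],axis=0).round(4).tolist())
```

```text
2.7833 [0.54931918 0.2212586  0.14809189] [2.32817994 2.10734085 0.00433166]
tooly deg -5.700664520424112
[0.55683599 0.3001121  0.31138216]
red 3442 [[0.5212, 0.1907, 0.0505], [0.5468, 0.2225, 0.104], [0.5762, 0.2432, 0.1058]]
depth top ((575.5065307617188, 217.15806579589844), (45.8480339050293, 92.42768859863281), 84.355712890625) 0.10436223682726271
tab 175 [[0.5226, 0.2084, 0.06], [0.5253, 0.2293, 0.0764], [0.5267, 0.2372, 0.0894]]
tab 146 [[0.5661, 0.2062, 0.0605], [0.5683, 0.2283, 0.0768], [0.5731, 0.2326, 0.0896]]
```

View pics/w2.png

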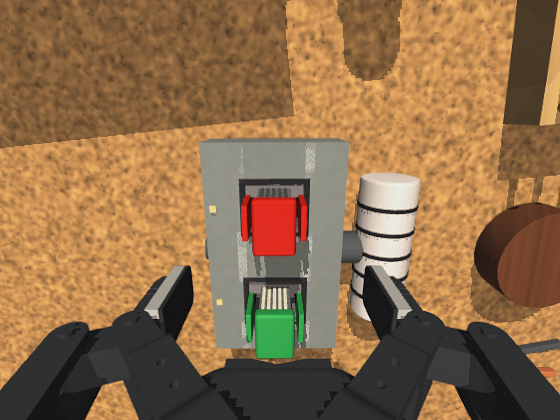

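The close view shows the red tabs at columns 242–308 and the finger pads about symmetric around column 278. I'll check the finger midpoint against the tabs in the same image.

Run:
```python
from h import *
s=status.get_obs(); c=capture("wrist")
e=s["eef_pos"]; a=np.radians(-5.6); X=np.array([np.cos(a),np.sin(a)]);Y=np.array([-X[1],X[0]])
print(c["camera_matrix"][:2,2],e)
m=np.zeros((420,560),bool); m[260:320,100:460]=1
p=pts(c,m); p=p[(p[:,2]>.13)]; d=p[:,:2]-e[:2]; u=d@X
for sgn in(-1,1):
    q=u*sgn; q=q[(q>.02)&(q<.08)]; print("finger",sgn,len(q),np.percentile(q,[1,5,50,99]).round(4))
p=pts(c,hue(c,"red")); d=p[:,:2]-e[:2]
t=d[(p[:,2]>.1)&(abs(d[:,0])<.035)]
print("cap u,v",np.percentile(t@X,[1,99]).round(4),np.percentile(t@Y,[1,99]).round(4))
k=(p[:,2]<.09)&(p[:,2]>.058)&(abs(d[:,0])<.035); l=d[k]
print("tabs u",np.percentile(l@X,[2,98]).round(4),"v",np.percentile(l@Y,[2,98]).round(4))
```

```text
[277.58851237 210.91316919] [0.54919902 0.22130946 0.1479427 ]
finger -1 2428 [0.0424 0.0426 0.0441 0.056 ]
finger 1 2446 [0.0424 0.0425 0.0441 0.056 ]
cap u,v [-0.0192  0.0139] [-0.0235  0.0211]
tabs u [-0.0277  0.0226] v [-0.0148  0.0133]
```

Both the cap and the tabs sit 2.6 mm to -x of the finger centre. I'll correct for that and descend to TCP z of about 0.060.

Request:
{"op": "carry_out", "data": {"targets": [[[-0.0026,-0.001,-0.02,0,1],[-0.0026,-0.001,-0.04,0,1],[-0.0026,-0.001,-0.06,0,1],[-0.0026,-0.001,-0.075,0,1],[-0.0026,-0.001,-0.084,0,1],[-0.0026,-0.001,-0.087,0,1],[-0.0026,-0.001,-0.087,0,1],[-0.0026,-0.001,-0.087,0,1]]], "squeeze": 30}}

```text
time_s: 3.55
eef_pos: [0.5462, 0.2205, 0.0601]
orientation: [2.328, 2.109, 0.002]
ft_force: [-0.3, 0.3, 0.0]
opening: 0.0856
grip_force: 0.0
```

Request:
{"op": "carry_out", "data": {"targets": [[[0,0,0,0,0.3],[0,0,0,0,0.1],[0,0,0,0,-0.2],[0,0,0,0,-0.5],[0,0,0,0,-1],[0,0,0,0,-1],[0,0,0,0,-1],[0,0,0,0,-1]]], "squeeze": 30}}

```text
time_s: 4.22
eef_pos: [0.5465, 0.2205, 0.0613]
orientation: [2.328, 2.108, 0.003]
ft_force: [-3.1, -0.2, 13.3]
opening: 0.0341
grip_force: 29.3
```

Request:
{"op": "carry_out", "data": {"targets": [[[0,0,0,0,-1],[0,0,0,0,-1],[0,0,0,0,-1]]]}}

```text
time_s: 4.47
eef_pos: [0.5465, 0.2205, 0.0613]
orientation: [2.328, 2.108, 0.004]
ft_force: [-2.1, -0.9, 13.0]
opening: 0.0335
grip_force: 29.3
```

The opening of 33.5 mm is smaller than the 40 mm expected, and there is 13 N upward on the tool. I'll look before lifting.

Run:
```python
from h import *
a=capture("wrist"); b=capture("scene")
A=cv2.resize(a["image"][130:410,100:460],(460,358)); B=cv2.resize(b["image"][220:380,280:440],(340,340))
A=cv2.copyMakeBorder(A,0,0,0,0,0); H=np.zeros((358,800,3),np.uint8); H[:,:460]=A; H[:340,460:]=B
cv2.imwrite("pics/g1.png",H); print(status.get_obs()["wrist_torque"])
```

```text
[-0.18197879  0.3795253   0.02084776]
```

View pics/g1.png

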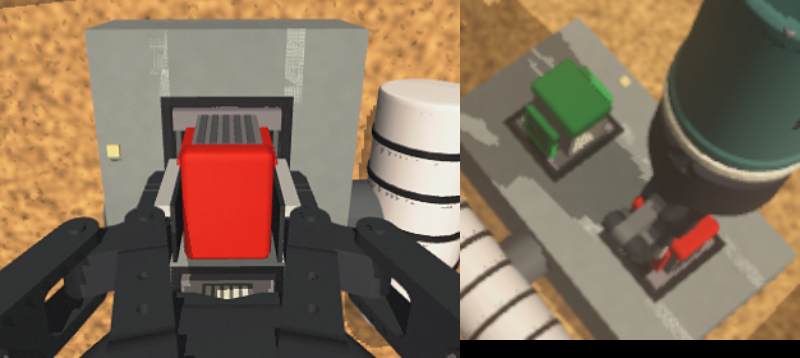

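The pads sit on both red tabs, and the upward force fits the fingers' forward swing dragging on the tabs. I'll lift slowly and watch the force.

Request:
{"op": "carry_out", "data": {"targets": [[[0,0,0.002,0,-1],[0,0,0.004,0,-1],[0,0,0.006,0,-1],[0,0,0.006,0,-1]]]}}

```text
time_s: 4.9
eef_pos: [0.5454, 0.2202, 0.0654]
orientation: [-2.329, -2.109, 0.0]
ft_force: [0.3, -0.5, -2.0]
opening: 0.0333
grip_force: 30.5
```

The force is now -2 N, which is the cartridge's weight, so it is lifting freely.

Request:
{"op": "carry_out", "data": {"targets": [[[0,0,0.008,0,-1],[0,0,0.016,0,-1],[0,0,0.024,0,-1],[0,0,0.034,0,-1],[0,0,0.046,0,-1],[0,0,0.06,0,-1],[0,0,0.075,0,-1],[0,0,0.09,0,-1]]]}}

```text
time_s: 5.57
eef_pos: [0.5453, 0.2202, 0.1569]
orientation: [-2.329, -2.109, -0.0]
ft_force: [-0.3, 0.6, -0.7]
opening: 0.0337
grip_force: 30.4
```

Request:
{"op": "carry_out", "data": {"targets": [[[0,0,0.02,0,-1],[0,0,0.035,0,-1],[0,0,0.045,0,-1],[0,0,0.05,0,-1],[0,0,0.05,0,-1],[0,0,0.05,0,-1]]]}}

```text
time_s: 6.07
eef_pos: [0.5451, 0.2201, 0.2051]
orientation: [-2.328, -2.109, 0.001]
ft_force: [-0.0, -0.4, -2.2]
opening: 0.0338
grip_force: 30.5
```

Run:
```python
from h import *
a=capture("wrist"); b=capture("scene"); e=status.get_obs()["eef_pos"]; print(e)
p=pts(a,hue(a,"red")); p=p[np.linalg.norm(p[:,:2]-e[:2],axis=1)<.05]; t=p[p[:,2]>np.percentile(p[:,2],50)-.004]
print("cap z-tcp",np.percentile(t[:,2],[10,50,90])-e[2],np.percentile(t,[1,99],axis=0))
A=cv2.resize(a["image"],(460,345)); B=cv2.resize(b["image"][150:400,200:450],(340,340))
H=np.zeros((345,800,3),np.uint8); H[:,:460]=A; H[:340,460:]=B
cv2.imwrite("pics/g2.png",H)
```

```text
[0.54459777 0.21996899 0.20423814]
cap z-tcp [0.04273736 0.04381155 0.04458721] [[0.52846106 0.19816674 0.24477655]
 [0.56244414 0.2429094  0.24939262]]
```

View pics/g2.png

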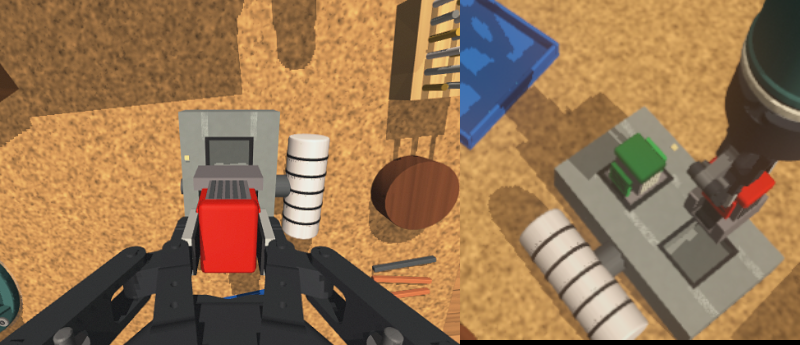

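The cartridge is out and level, the socket is empty and green is still seated. The cap top is at TCP+0.0435, so the underside is at TCP-0.0405 and should touch the tray floor at TCP z of about 0.0465. I'm carrying it to the tray centre.

Request:
{"op": "carry_out", "data": {"targets": [[[0.001,-0.012,0,0,-1],[0.002,-0.035,0,0,-1],[0.004,-0.065,0,0,-1],[0.006,-0.097,0,0,-1],[0.008,-0.13,0,0,-1],[0.011,-0.163,0,0,-1],[0.013,-0.196,0,0,-1],[0.015,-0.229,0,0,-1]]]}}

```text
time_s: 6.83
eef_pos: [0.5596, -0.0111, 0.2045]
orientation: [-2.328, -2.108, 0.002]
ft_force: [1.6, -0.6, -1.3]
opening: 0.0337
grip_force: 30.4
```

Request:
{"op": "carry_out", "data": {"targets": [[[0.002,-0.033,0,0,-1],[0.004,-0.064,0,0,-1],[0.006,-0.092,0,0,-1],[0.008,-0.115,0,0,-1],[0.009,-0.131,0,0,-1],[0.01,-0.14,0,0,-1],[0.01,-0.143,0,0,-1],[0.01,-0.143,0,0,-1]]]}}

```text
time_s: 7.5
eef_pos: [0.5699, -0.1522, 0.2047]
orientation: [-2.329, -2.107, 0.001]
ft_force: [-0.0, 0.7, -2.3]
opening: 0.0336
grip_force: 30.4
```

Request:
{"op": "carry_out", "data": {"targets": [[[0,0,-0.015,0,-1],[0,0,-0.04,0,-1],[0,0,-0.065,0,-1],[0,0,-0.09,0,-1],[0,0,-0.11,0,-1],[0,0,-0.125,0,-1],[0,0,-0.135,0,-1],[0,0,-0.135,0,-1]]]}}

```text
time_s: 8.17
eef_pos: [0.5686, -0.15, 0.0681]
orientation: [-2.324, -2.107, 0.003]
ft_force: [-0.2, 0.8, -2.5]
opening: 0.0335
grip_force: 30.4
```

Run:
```python
from h import *
a=capture("wrist"); e=status.get_obs()["eef_pos"]; print(e)
p=pts(a,hue(a,"red")); p=p[np.linalg.norm(p[:,:2]-e[:2],axis=1)<.05]; t=p[p[:,2]>np.percentile(p[:,2],50)-.004]
print("cap z",np.percentile(t[:,2],[10,50,90]))
p=pts(a,hue(a,"blue")); print(np.percentile(p,[1,10,50,99],axis=0).round(4))
```

```text
[ 0.56958126 -0.15056074  0.06949342]
cap z [0.11004977 0.11113266 0.11189823]
[[ 0.4791 -0.2485  0.0051]
 [ 0.4926 -0.1916  0.0058]
 [ 0.5793 -0.1141  0.0068]
 [ 0.6598 -0.0526  0.0315]]
```

Request:
{"op": "carry_out", "data": {"targets": [[[0,0,-0.006,0,-1],[0,0,-0.012,0,-1],[0,0,-0.017,0,-1],[0,0,-0.018,0,-1],[0,0,-0.019,0,-1],[0,0,-0.02,0,-1],[0,0,-0.02,0,-1]]]}}

```text
time_s: 8.8
eef_pos: [0.5705, -0.1519, 0.0503]
orientation: [2.329, 2.109, 0.0]
ft_force: [-0.4, -1.2, -1.0]
opening: 0.0337
grip_force: 30.4
```

Request:
{"op": "carry_out", "data": {"targets": [[[0,0,-0.0005,0,-1],[0,0,-0.001,0,-1],[0,0,-0.001,0,-1]]]}}

```text
time_s: 9.05
eef_pos: [0.5705, -0.1518, 0.0494]
orientation: [2.329, 2.109, 0.0]
ft_force: [0.7, 0.2, -1.7]
opening: 0.0338
grip_force: 30.4
```

Request:
{"op": "carry_out", "data": {"targets": [[[0,0,-0.001,0,-1],[0,0,-0.002,0,-1],[0,0,-0.002,0,-1]]]}}

```text
time_s: 9.3
eef_pos: [0.5705, -0.1518, 0.0474]
orientation: [2.328, 2.109, 0.0]
ft_force: [-0.5, 0.0, 0.2]
opening: 0.0336
grip_force: 30.9
```

Request:
{"op": "carry_out", "data": {"targets": [[[0,0,-0.0005,0,-1],[0,0,-0.001,0,-1],[0,0,-0.001,0,-1]]]}}

```text
time_s: 9.55
eef_pos: [0.5706, -0.1519, 0.0474]
orientation: [2.328, 2.109, 0.0]
ft_force: [-2.9, 0.4, 8.5]
opening: 0.0334
grip_force: 32.1
```

It is on the floor, with 8.5 N of contact force. I'll release gently.

Request:
{"op": "carry_out", "data": {"targets": [[[0,0,0,0,-0.15],[0,0,0,0,-0.05],[0,0,0,0,0.05],[0,0,0,0,0.15],[0,0,0,0,0.25],[0,0,0,0,0.4],[0,0,0,0,0.7],[0,0,0,0,1]]], "squeeze": 20}}

```text
time_s: 10.22
eef_pos: [0.5706, -0.1518, 0.0464]
orientation: [2.328, 2.109, 0.0]
ft_force: [0.3, -0.6, 1.4]
opening: 0.0815
grip_force: 0.0
```

Request:
{"op": "carry_out", "data": {"targets": [[[0,0,0,0,1],[0,0,0,0,1],[0,0,0,0,1],[0,0,0,0,1]]]}}

```text
time_s: 10.55
eef_pos: [0.5705, -0.1518, 0.0463]
orientation: [-2.329, -2.109, 0.0]
ft_force: [-0.2, -0.0, 0.6]
opening: 0.0851
grip_force: 0.0
```

Request:
{"op": "carry_out", "data": {"targets": [[[0,0,0.015,0,1],[0,0,0.04,0,1],[0,0,0.07,0,1],[0,0,0.11,0,1],[0,0,0.15,0,1],[0,0,0.17,0,1],[0,0,0.17,0,1],[0,0,0.17,0,1]]]}}

```text
time_s: 11.22
eef_pos: [0.5714, -0.1521, 0.2179]
orientation: [2.326, 2.107, 0.002]
ft_force: [-0.6, 0.5, -1.0]
opening: 0.0856
grip_force: 0.0
```

Run:
```python
from h import *
a=capture("wrist"); b=capture("scene")
p=pts(b,hue(b,"red")); p=p[(abs(p[:,0]-.57)<.06)&(abs(p[:,1]+.152)<.06)]; print(len(p),np.percentile(p,[2,50,98],axis=0).round(3))
A=cv2.resize(a["image"],(400,300)); B=cv2.resize(b["image"],(400,300))
cv2.imwrite("pics/end.png",np.hstack([A,B]))
```

```text
795 [[ 0.545 -0.173  0.043]
 [ 0.573 -0.148  0.088]
 [ 0.597 -0.129  0.091]]
```

View pics/end.png

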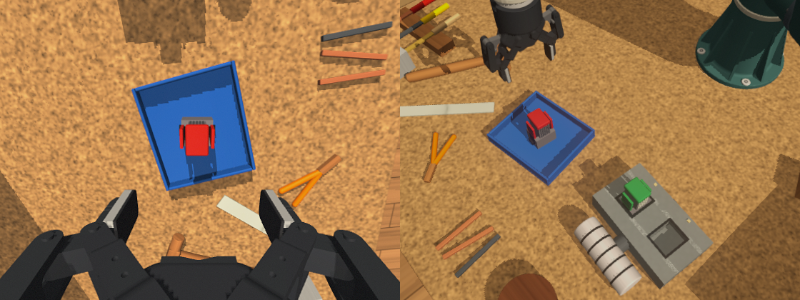

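The red cartridge stands upright near the tray centre, at about (540,120) in the right-hand picture. Its cap top is at about 0.09 m, which matches 0.006 + 0.084. Green is still in its socket and the gripper is clear.

```bash
python3 -c "
from cell import hand_in; print(hand_in())"
```

```text
the job is handed in; nothing more can be done
None
```

The red-capped cartridge is out of its socket and standing upright near the centre of the blue tray, released; the green one is still in its socket, and the job was handed in at about 11 s of the 38 s limit.

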